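Fit lamp and filter carriers on a bent macro-stand rod

ROBOT

A 6-joint arm with a two-finger parallel gripper is mounted at the origin on the work surface. World frame = base frame: x ahead of the robot, y to its left, z up, the work surface at z = 0. Lengths are in m, angles in rad, forces in N, time in s.
With the tool pointing down it reaches from about 0.4 to 0.825 m from the base axis. Payload 7 kg.
Tool frame: the origin (TCP) lies at the centre of the arm's flange, where the gripper is bolted on; the fingertips stand 178 mm ahead of it and the grasp point (between the pads) lies 159 mm ahead of it; z points along the fingers, y is the direction in which the jaws open and shut (so a half turn about z gives the same grasp; the last joint's range is limited). The gripper opens to 88 mm and grips with 3 to 60 N. Pads are 19 mm wide; open, the fingers measure 130 mm over their backs; the gripper's body (78 mm by 193 mm) begins 47 mm behind the grasp point.
Start: joints at [-0.951, 0.359, 0.012, 0, -1.224, -0.288], TCP at [0.22, -0.638, 0.405] pointing down, gripper open.
Joint ranges: [-3.07, 3.07], [-1.43, 2.12], [-1.02, 1.25], [-3.03, 1.67], [-3.05, -0], [-3.03, 3.03]. Speed limits (rad/s): [2.39, 2.39, 3.01, 3.14, 3.14, 3.14].

INTERFACE

Orientations are given as [roll, pitch, yaw] about the fixed x, y, z axes, in that order (R = Rz(yaw) Ry(pitch) Rx(roll)).
In Python, from station import * gives the robot as it stands.
- The arm moves only by the tool send_rows, never from a script. Its argument "motion" is a list of rows, each an object with "offset": the shift along the tool's x, y, z in cm, a list of three; "turn": the turn about the tool's z in degrees. In form: [{"offset": [x, y, z], "turn": turn}, ...]. A call has 1 to 8 rows; each row is the pose to reach, as a shift and turn from the pose commanded when the call began, along the tool's axes at that moment; what a row does not reach only later rows make up. A row lasts 1/10 s, in which the tool goes at most 50 mm and 8.59 degrees, less where a joint would pass 70% of its speed; a pose out of reach is approached as far as the arm can. A call with a gripper value outside its range is refused whole. "hand" is the opening, from -1 (shut) to 1 (fully open), set as the call begins (left out, the last holds). The fingers move at their own pace and stop on an object; "squeeze" is the grip in N (left out, the last holds). Time passes only in rows, so rows that repeat a pose let the fingers close. It gives the time, the measured TCP pose, the force and the opening at its end, in the units of the state.
- get_state(): the state, without advancing time (a new reading comes with each control period).
- grab_frame(name): name is "scene" or "side" or "wrist"; returns a dict with "frame" (384x512x3 uint8, blue, green, red), "range_z" (384x512 float32, m along the optical axis (not along the pixel's ray), 0 where there is no reading), "vertical_fov" (degrees; the focal length in pixels is half the picture's height over the tangent of half this angle, whatever the lens; pixels are square), "cx", "cy" (the principal point, pixels), "cam_to_world" (4x4, takes a point from camera to world coordinates). Camera axes: x right, y up, looking along -z (the intrinsics and any distortion apply to the point x, -y, -z); pixel columns grow to the right and rows downward; lengths in m; the calibration is good to about 2 mm. A picture is of the moment at which its call begins.
- job_done(): hands the job in, once; it reports no verdict.
The state is a dict: "t": time; "q": joint angles; "qd": joint speeds; "joint_efforts": joint torques, N m; "eef_pos": TCP position; "ee_rot": TCP orientation; "force": force on the tool from outside, world axes, zero at the start; "moment": the same for the moment, N m; "width": finger opening in m.
Only numpy, scipy, OpenCV 4.12 (cv2) and the standard library are available. Lean on these libraries where they do the work, as an engineer would, in place of code of your own. Each camera call takes 0.05 s, during which the arm holds its last target. There are 200 camera calls.

TASK

Fit out the macro stand's bent rod: thread the lamp carrier (round lamp head) over the rod's free end first and slide it along and round the bend until its block is right up against the stop collar over the dish. Then thread the filter carrier (rectangular frame) onto the same end and leave its block hanging on the straight outer arm, clear of both the bend and the tip. Let both hang freely and don't disturb the dish and jar on the stand or the other things lying around.

Things in the scene. Friction and masses are not known exactly. Their poses are not given: they have to be found in the camera images.
- stand: White light base 220 (x) by 200 (y) by 40 mm high, fixed, with a post (18 mm thick, 178 high, at x 95, y 30) and a level bent steel rod 12 mm thick, axis 170 mm above the bench. Origin: centre of the base's underside, z up. Rod axis in mm: tip (-85,-155), straight along +y to (-85,-25), 90 degree bend of radius 55 about (-30,-25) to (-30,30), straight along +x to the stop collar at x 60, then the post.
- rod_tip (a point): End of the rod's axis at its free tip, stand frame (-85, -155, 170) mm; the rounded end reaches 6 mm farther. The straight outer arm runs from here 130 mm along the stand's +y. Axes as the stand's.
- bend_outer (a point): Point of the rod's axis where the outer arm meets the bend, stand frame (-85, -25, 170) mm. Axes as the stand's.
- bend_inner (a point): Point of the rod's axis where the bend meets the inner arm, stand frame (-30, 30, 170) mm. The inner arm runs from here 90 mm along the stand's +x to the stop. Axes as the stand's.
- stop_face (a point): Point of the rod's axis in the face of the stop collar (32 mm diameter), stand frame (60, 30, 170) mm. The lamp carrier's block belongs against it, its bore centre then 15 mm before it. Nothing on the stand is higher than 187 mm. Axes as the stand's.
- lamp: Lamp carrier. Origin: centre of underside, z up, x along the bore (either way round will do). From the bottom: round black lamp head 56 diameter, 34 high; 16 mm neck; aluminium block 30 (x) by 40 (y), z 60 to 100, with a 19 mm bore through it along x at z 80; upright black grip tab 30 (x) by 12 thick (y), z 100 to 145 mm. 0.2 to 0.4 kg. Stands loose on the bench in one of two places; on the rod it hangs upright by itself.
- lamp_bore (a point): Middle of the lamp carrier's bore, 80 mm above its underside; axes as the carrier's.
- filter: Filter carrier. Origin: centre of underside, z up, x along the bore (either way round will do). From the bottom: rectangular black frame with amber pane, 60 along x, 80 along y, 10 high; 16 mm neck; aluminium block 30 (x) by 40 (y), z 60 to 100, with a 19 mm bore through it along x at z 80; upright black grip tab 30 (x) by 12 thick (y), z 100 to 145 mm. 0.2 to 0.4 kg. Stands loose on the bench in one of two places; on the rod it hangs upright by itself.
- filter_bore (a point): Middle of the filter carrier's bore, 80 mm above its underside; axes as the carrier's.
- dish: Glass specimen dish, 90 diameter, 15 high, lying loose on the stand's base below the stop end of the rod. Origin: centre of underside. Bystander.
- vial: White jar, 48 diameter, 115 high, standing loose on the stand's base inside the bend of the rod, about 95 mm to the side of the inner arm (stand -y). Origin: centre of underside. Bystander.
- slide_box: Blue slide box 90 by 60 by 36 mm high on the bench between carriers and stand. Origin: centre of underside. Bystander.
- bottle: Amber bottle, 60 diameter, 130 high, on the bench to the right of the carriers. Origin: centre of underside. Bystander.
There are look-alikes about, which are no part of the job. Leave any red look-alike of the filter alone.

How it is judged:
By the outcome, as a careful person would: the job done as asked, in the order asked, and still so for the second after the job is handed in, with the robot touching nothing.
It also fails if it takes over 67 s, if anything falls off the work surface, if the arm or the gripper's body presses on something with over 40 N, if the wrist force passes 120 N, or if a joint passes its speed limit or range.

## Working session

There is one attempt and no reset: what is moved stays moved. The work goes in short steps, Python scripts to look and compute and a tool call to move; the robot and the scene stay as the last step left them, time stands still between calls to the robot, and variables do not carry over. Pictures are saved under pics/ and viewed, about 8 in all and at most 12, crops included, and the job is handed in when it is done.

Besides the shell and the picture viewer there is one more tool, called by a JSON object that holds its "method" and its "body", one argument or row to a line. send_rows: Moves the arm, as the interface text tells. Its arguments: {"type":"object","properties":{"motion":{"type":"array"},"hand":{"type":"number"},"squeeze":{"type":"number"}},"required":["motion"]}

```bash
ls; mkdir -p pics
python3 - <<'E'
from station import *
import cv2,numpy as np
s=get_state();print({k:np.round(v,3).tolist() for k,v in s.items()})
for n in("scene","side"):
    f=grab_frame(n);cv2.imwrite(f"pics/{n}0.png",f["frame"]);np.savez(f"{n}0.npz",**f)
    print(n,f["vertical_fov"],f["cx"],f["cy"],np.round(f["cam_to_world"],3).tolist(),[k for k in f], (f["range_z"]>0).mean())
a=cv2.imread("pics/scene0.png");b=cv2.imread("pics/side0.png")
cv2.imwrite("pics/both0.png",cv2.resize(np.vstack([a]),(800,600)))
cv2.imwrite("pics/both1.png",cv2.resize(np.vstack([b]),(800,600)))
E
```

```text
pics
{'t': 0.0, 'q': [-0.951, 0.359, 0.011, -0.0, -1.224, -0.288], 'qd': [0.0, 0.0, -0.0, 0.001, -0.001, -0.0], 'joint_efforts': [-0.001, -58.272, 29.304, 6.997, 0.007, -0.0], 'eef_pos': [0.22, -0.638, 0.404], 'ee_rot': [3.14, -0.0, -2.81], 'force': [-0.181, 0.369, 0.455], 'moment': [-0.023, 0.025, 0.022], 'width': 0.088}
scene 46.38180993191094 254.4405886828043 192.7921815450365 [[-0.31, -0.739, 0.599, 1.298], [0.951, -0.239, 0.197, 0.177], [-0.002, 0.63, 0.776, 1.155], [0.0, 0.0, 0.0, 1.0]] ['frame', 'range_z', 'vertical_fov', 'cx', 'cy', 'cam_to_world'] 0.996063232421875
side 55.375483362491025 252.21005817237213 184.6397556417812 [[-0.984, 0.119, -0.131, 0.38], [-0.177, -0.662, 0.728, 0.677], [-0.0, 0.74, 0.673, 0.821], [0.0, 0.0, 0.0, 1.0]] ['frame', 'range_z', 'vertical_fov', 'cx', 'cy', 'cam_to_world'] 0.995758056640625
```

View pics/both0.png

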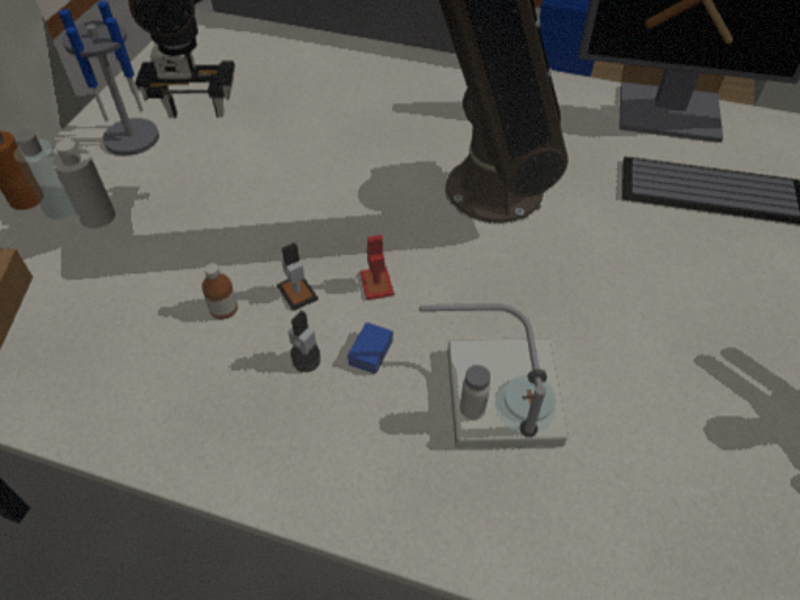

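View pics/both1.png

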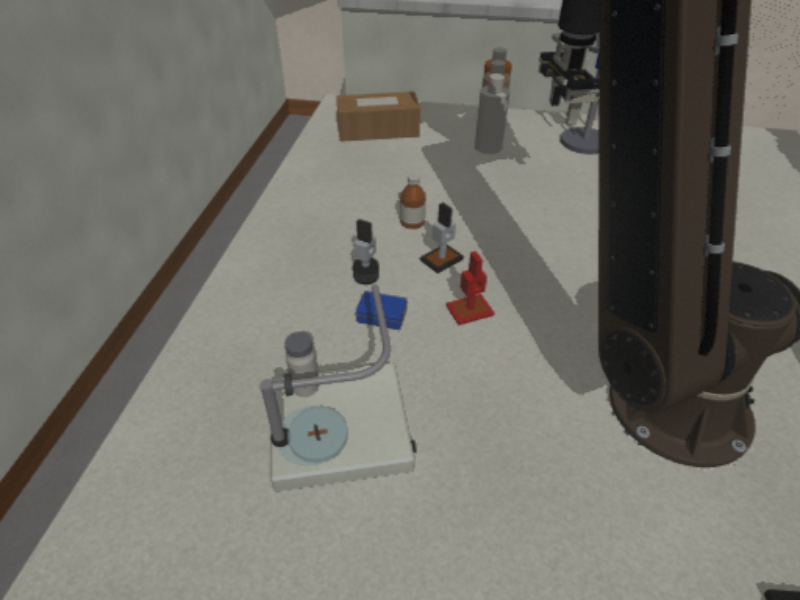

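Scene picture (800-scale): lamp carrier with round black head at (305,345). Filter carrier with black frame and amber pane at (295,275). A red look-alike at (377,270), to leave alone. Bottle at (220,293), slide box at (370,348), stand at (505,390), rod tip at about (422,308).

```bash
cat > h.py <<'E'
import numpy as np,cv2
def cloud(f):
    d=f["range_z"];H,W=d.shape;fl=H/2/np.tan(np.radians(float(f["vertical_fov"]))/2)
    v,u=np.mgrid[:H,:W];x=(u-f["cx"])/fl*d;y=(v-f["cy"])/fl*d
    T=f["cam_to_world"];p=np.stack([x,-y,-d],-1)@T[:3,:3].T+T[:3,3];p[d<=0]=np.nan
    return p
def load(n): return dict(np.load(n+".npz"))
def rect(p):
    (c,s,a)=cv2.minAreaRect((p[:,:2]*1000).astype(np.float32));return np.round(c,1),np.round(s,1),round(a,1)
E
python3 - <<'E'
from h import *
for n in("scene0","side0"):
    f=load(n);p=cloud(f);z=p[...,2]
    print(n)
    m=((z>.012)&(p[...,0]>.25)&(p[...,0]<.95)&(abs(p[...,1])<.45)).astype(np.uint8)
    k,l,st,c=cv2.connectedComponentsWithStats(m,connectivity=4)
    for i in range(1,k):
        if st[i,4]<60: continue
        q=p[l==i];b=np.median(f["frame"][l==i],0);print(i,st[i].tolist(),"zmax",np.round(np.percentile(q[:,2],99),3),b,rect(q))
        for lo,hi in((.033,.043),(.06,.10),(.105,.15),(.155,.18)):
            r=q[(q[:,2]>lo)&(q[:,2]<hi)]
            if len(r)>8: print("   ",lo,len(r),np.round(r.mean(0),3),rect(r))
E
python3 - <<'E'
import cv2,numpy as np
a=cv2.imread("pics/scene0.png")[140:245,120:270];b=cv2.imread("pics/side0.png")[120:215,215:325]
cv2.imwrite("pics/crop.png",np.hstack([cv2.resize(a,(400,280),interpolation=2),cv2.resize(b,(324,280),interpolation=2)]))
E
```

```text
scene0
1 [286, 0, 19, 29, 278] zmax 0.601 [20. 24. 27.] (array([259.2, -58.6]), array([17.6, 46. ]), 2.7)
13 [235, 150, 12, 32, 286] zmax 0.148 [35.5 38.  76.5] (array([ 368.5, -177.3]), array([67.7, 37.7]), 19.5)
    0.06 99 [ 0.39  -0.169  0.083] (array([ 380.6, -171.8]), array([36.2, 30.2]), 31.2)
    0.105 111 [ 0.379 -0.173  0.13 ] (array([ 375.9, -174.9]), array([18.8, 29.5]), 24.4)
14 [180, 155, 15, 33, 306] zmax 0.147 [71. 72. 76.] (array([ 451.1, -330. ]), array([52.2, 31.1]), 50.9)
    0.06 111 [ 0.462 -0.321  0.082] (array([ 462.8, -328.2]), array([49.4, 26.5]), 88.0)
    0.105 122 [ 0.455 -0.326  0.129] (array([ 457.3, -321.9]), array([31.9, 30.6]), 50.9)
15 [136, 170, 16, 33, 319] zmax 0.131 [60. 71. 90.] (array([ 543.6, -438. ]), array([23.8, 55.4]), 89.9)
    0.033 28 [ 0.551 -0.435  0.038] (array([ 548.1, -435.4]), array([15. , 47.4]), 66.5)
    0.06 155 [ 0.548 -0.438  0.081] (array([ 544.4, -437. ]), array([21.8, 55.7]), 84.1)
    0.105 29 [ 0.542 -0.447  0.121] (array([ 541. , -446.8]), array([ 6.2, 21. ]), 89.9)
71 [268, 194, 96, 93, 5073] zmax 0.18 [121. 127. 120
[... 2323 characters left out ...]
168  0.038] (array([ 376.5, -167.7]), array([15.5,  7.6]), 7.2)
    0.06 173 [ 0.377 -0.164  0.082] (array([ 376.3, -172. ]), array([41.8, 32.8]), 26.4)
    0.105 111 [ 0.377 -0.169  0.13 ] (array([ 376.6, -172.3]), array([14. , 32.9]), 32.3)
35 [167, 182, 100, 131, 7467] zmax 0.178 [139. 140. 132.] (array([585.5,  54.1]), array([242.3, 419.5]), 11.9)
    0.033 3990 [0.546 0.138 0.04 ] (array([586.5,  54. ]), array([240.1, 419.9]), 11.2)
    0.06 169 [0.635 0.167 0.08 ] (array([616.3, 161.4]), array([128.1,  96.3]), 75.0)
    0.105 334 [0.635 0.146 0.127] (array([635.3, 153.3]), array([ 46.6, 131.6]), 2.4)
    0.155 850 [0.569 0.139 0.172] (array([593.3,  98.6]), array([193.8, 203.5]), 19.3)
```

View pics/crop.png

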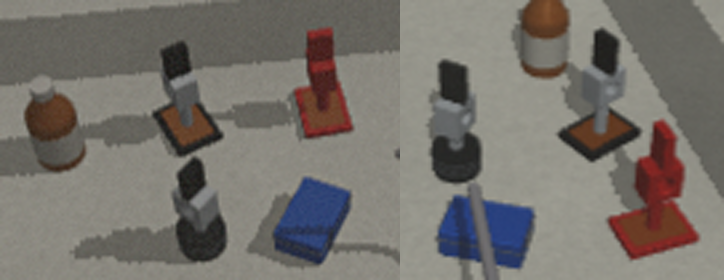

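Crop confirms: lamp (round black head) at crop (195,215), filter (black frame, amber pane) at (185,105), red one at (322,85) is the look-alike. Next: fit the stand pose and the carriers' yaw.

```bash
cat >> h.py <<'E'
def rays(f,u,v,z):
    H=384;fl=H/2/np.tan(np.radians(float(f["vertical_fov"]))/2);T=f["cam_to_world"]
    d=np.stack([(u-f["cx"])/fl,-(v-f["cy"])/fl,-np.ones(len(u))],-1)@T[:3,:3].T
    return (T[:3,3]+d*((z-T[2,3])/d[:,2])[:,None])[:,:2]
def S2W(P,x,y):
    c,s=np.cos(P[2]),np.sin(P[2]);return np.array([P[0]+c*x-s*y,P[1]+s*x+c*y])
E
python3 - <<'E'
from h import *
from scipy.optimize import least_squares
t=np.linspace(0,np.pi/2,40)
pl=np.vstack([np.c_[np.full(80,-85),np.linspace(-155,-25,80)],np.c_[-30-55*np.cos(t),-25+55*np.sin(t)],np.c_[np.linspace(-30,50,50),np.full(50,30)]])/1000
from scipy.spatial import cKDTree
tr=cKDTree(pl);al=[]
def fit(q,P0):
    def r(P):
        c,s=np.cos(P[2]),np.sin(P[2]);d=q-P[:2];l=np.c_[c*d[:,0]+s*d[:,1],-s*d[:,0]+c*d[:,1]];dd,i=tr.query(l)
        return l[:,0]-pl[i,0],l[:,1]-pl[i,1]
    g=lambda P:np.concatenate(r(P))
    return least_squares(g,P0,loss="soft_l1",f_scale=.003)
for n in("scene0","side0"):
    f=load(n);p=cloud(f);z=p[...,2]
    m=(z>.155)&(z<.185)&(p[...,0]>.45)&(p[...,0]<.75)&(p[...,1]>-.06)&(p[...,1]<.3)
    v,u=np.nonzero(m);q=rays(f,u,v,.17)
    k=np.linalg.norm(q-S2W([.569,.148,np.radians(19.4)],.09,.03),axis=1)>.055
    q=q[k];R=fit(q,[.569,.148,np.radians(19.4)]);P=R.x
    print(n,len(q),np.round(P[:2]*1000,1),np.degrees(P[2]).round(2),"rms",np.sqrt(2*R.cost/len(q)));al.append(q)
    # tip: min along outer arm
    c,s=np.cos(P[2]),np.sin(P[2]);l=-s*(q[:,0]-P[0])+c*(q[:,1]-P[1]);print("ymin",l.min())
R=fit(np.vstack(al),[.569,.148,np.radians(19.4)]);P=R.x;print("both",P,np.degrees(P[2]));np.save("P.npy",P)
for nm,a in dict(tip=(-.085,-.155),bo=(-.085,-.025),bi=(-.03,.03),lamp=(.045,.03)).items():print(nm,S2W(P,*a).round(4))
# carriers
for n in("scene0","side0"):
    f=load(n);p=cloud(f);z=p[...,2]
    for nm,c in(("lamp",(.607,-.239)),("filter",(.453,-.323))):
        for lo,hi in((.103,.15),(.065,.097)):
            m=(z>lo)&(z<hi)&(np.hypot(p[...,0]-c[0],p[...,1]-c[1])<.04)
            q=p[m][:,:2];zt=p[m][:,2]
            print(n,nm,lo,rect(q), "top",np.round(q[zt>.141].mean(0),4) if lo>.1 else "")
# jar, dish
f=load("side0");p=cloud(f);z=p[...,2];m=(z>.147)&(z<.16)&(abs(p[...,0]-.60)<.1)&(p[...,1]>.03)&(p[...,1]<.2)
print("jar-ish",rect(p[m]),m.sum())
E
```

```text
scene0 527 [575.  145.3] 14.95 rms 0.011214019099048149
ymin -0.16206130117333614
side0 628 [576.5 145.4] 14.47 rms 0.00997301005057861
ymin -0.16395215468754648
both [0.57603883 0.14524971 0.25431921] 14.57141730246192
tip [ 0.5328 -0.0261]
bo [0.5001 0.0997]
bi [0.5395 0.1667]
lamp [0.612  0.1856]
scene0 lamp 0.103 (array([ 608.5, -236.2]), array([27.5, 33.3]), 79.2) top [ 0.6081 -0.2414]
scene0 lamp 0.065 (array([ 608.8, -241.2]), array([42.5, 31.9]), 72.2) top 
scene0 filter 0.103 (array([ 456.6, -323.4]), array([32.6, 30.5]), 43.4) top [ 0.4535 -0.3279]
scene0 filter 0.065 (array([ 463.5, -328.4]), array([49.5, 24.7]), 86.8) top 
side0 lamp 0.103 (array([ 609.2, -240. ]), array([14.4, 32.9]), 76.3) top [ 0.6077 -0.2393]
side0 lamp 0.065 (array([ 601.6, -231.5]), array([48.6, 26.8]), 34.6) top 
side0 filter 0.103 (array([ 453.3, -323.2]), array([21.8, 33.3]), 86.4) top [ 0.4524 -0.3245]
side0 filter 0.065 (array([ 449. , -315.8]), array([48.7, 26.9]), 16.3) top 
jar-ish (array([637.3, 103.5]), array([42.3, 41.5]), 32.4) 211
```

```bash
cat > fit.py <<'E'
from h import *
from scipy.optimize import least_squares
from scipy.spatial import cKDTree
t=np.linspace(0,np.pi/2,40)
pl=np.vstack([np.c_[np.full(80,-85),np.linspace(-155,-25,80)],np.c_[-30-55*np.cos(t),-25+55*np.sin(t)],np.c_[np.linspace(-30,50,50),np.full(50,30)]])/1000
tr=cKDTree(pl);al=[]
def w2s(P,q):
    c,s=np.cos(P[2]),np.sin(P[2]);d=q-P[:2];return np.c_[c*d[:,0]+s*d[:,1],-s*d[:,0]+c*d[:,1]]
def fit(q,P0):
    def g(P):
        l=w2s(P,q);_,i=tr.query(l);return (l-pl[i]).ravel()
    return least_squares(g,P0,loss="soft_l1",f_scale=.003)
P0=np.array([.569,.148,np.radians(19.4)])
for n in("scene0","side0"):
    f=load(n);p=cloud(f);z=p[...,2]
    m=(z>.155)&(z<.185)&(p[...,0]>.45)&(p[...,0]<.75)&(p[...,1]>-.06)&(p[...,1]<.3)
    v,u=np.nonzero(m);q=rays(f,u,v,.17)
    k=tr.query(w2s(P0,q))[0]<.015;l=w2s(P0,q);q=q[k&(l[:,0]<.05)]
    R=fit(q,P0);P=R.x;l=w2s(P,q)
    print(n,len(q),np.round(P[:2]*1000,1),np.degrees(P[2]).round(2),"res",np.percentile(tr.query(l)[0],[50,90]).round(4),"ymin",l[:,1].min());al.append(q)
    o=l[(l[:,1]<-.03)&(l[:,0]<-.06)];print(" outer arm x:",[np.round(o[abs(o[:,1]-y)<.012][:,0].mean(),4) for y in(-.14,-.1,-.06)])
P=fit(np.vstack(al),P0).x;print("both",P,np.degrees(P[2]));np.save("P.npy",P)
for nm,a in dict(tip=(-.085,-.155),bo=(-.085,-.025),bi=(-.03,.03),lamp=(.045,.03)).items():print(nm,S2W(P,*a).round(4))
print("jar in stand",w2s(P,np.array([[.637,.1035]])))
E
python3 fit.py
```

```text
scene0 446 [567.4 147.9] 19.21 res [0.0036 0.0067] ymin -0.16057121384653267
 outer arm x: [np.float64(-0.0854), np.float64(-0.0843), np.float64(-0.0849)]
side0 539 [569.3 147.6] 19.45 res [0.0034 0.0062] ymin -0.16125627167244672
 outer arm x: [np.float64(-0.0852), np.float64(-0.0846), np.float64(-0.085)]
both [0.5687294  0.14782703 0.33440144] 19.15979123445163
tip [ 0.5393 -0.0265]
bo [0.4966 0.0963]
bi [0.5305 0.1663]
lamp [0.6014 0.1909]
jar in stand [[ 0.04994058 -0.06427829]]
```

{"method": "send_rows", "body": {
  "motion": [
    {"offset": [0, 0, 0], "turn": -8.5},
    {"offset": [0, 0, 0], "turn": -17},
    {"offset": [0, 0, 0], "turn": -25.5},
    {"offset": [0, 0, 0], "turn": -34},
    {"offset": [0, 0, 0], "turn": -42.5},
    {"offset": [0, 0, 0], "turn": -51},
    {"offset": [0, 0, 0], "turn": -59.5},
    {"offset": [0, 0, 0], "turn": -68}
  ],
  "hand": 1
}}

```text
t: 0.9
eef_pos: [0.2199, -0.6381, 0.4041]
ee_rot: [3.141, 0.001, -1.617]
force: [-0.0, 0.6, 0.4]
width: 0.0875
```

{"method": "send_rows", "body": {
  "motion": [
    {"offset": [-4, -3.5, 0], "turn": -8},
    {"offset": [-8, -7, 0], "turn": -16},
    {"offset": [-12, -10.5, 0], "turn": -24},
    {"offset": [-16, -14, 0], "turn": -32},
    {"offset": [-20, -17.5, 0], "turn": -40},
    {"offset": [-24, -21, 0], "turn": -48},
    {"offset": [-27, -23.7, 0], "turn": -56},
    {"offset": [-30, -26.3, 0], "turn": -64}
  ]
}}

```text
t: 1.7
eef_pos: [0.4992, -0.3505, 0.4045]
ee_rot: [-3.141, 0.0, -0.5]
force: [0.0, -1.3, 0.7]
width: 0.0875
```

```bash
cat > go.py <<'E'
# usage: go.py X Y Z YAW (mm,deg): offset cm & turn from the current pose
import sys,numpy as np
from station import get_state
s=get_state();x,y,z,a=map(float,sys.argv[1:]);p=np.array(s["eef_pos"])*1000;w=s["ee_rot"][2]
d=np.array([x,y,z])-p
print("t",round(s["t"],2),"pos",p.round(1),"yaw",np.degrees(w).round(2),"tilt",np.degrees(s["ee_rot"][:2]).round(2),"F",np.round(s["force"],1),"w",round(s["width"],4))
print("offset cm",np.round([d[0]*np.cos(w)+d[1]*np.sin(w),d[0]*np.sin(w)-d[1]*np.cos(w),-d[2]],1)/10,"turn",((np.degrees(w)-a+180)%360-180).round(2))
E
python3 go.py 608 -240 400 -18
```

```text
t 1.7 pos [ 499.2 -350.5  404.5] yaw -28.65 tilt [-1.7999e+02  2.0000e-02] F [ 0.  -1.3  0.7] w 0.0875
offset cm [  4.25 -14.91   0.45] turn -10.65
```

{"method": "send_rows", "body": {
  "motion": [
    {"offset": [1.1, -3.8, 0], "turn": -5},
    {"offset": [2.2, -7.5, 0], "turn": -10.6},
    {"offset": [3.3, -11.2, 0], "turn": -10.6},
    {"offset": [4.2, -14.9, 0], "turn": -10.6},
    {"offset": [4.2, -14.9, 0], "turn": -10.6}
  ]
}}

```text
t: 2.2
eef_pos: [0.6097, -0.2392, 0.4035]
ee_rot: [-3.141, 0.001, -0.318]
force: [-0.9, -0.3, -0.7]
width: 0.0877
```

```bash
python3 - <<'E'
from station import *
from h import *
f=grab_frame("wrist");np.savez("w1.npz",**f);cv2.imwrite("pics/w1.png",f["frame"])
p=cloud(f);z=p[...,2];print(f["cam_to_world"].round(3).tolist(),get_state()["eef_pos"])
fr=f["frame"]
m=(z>.13)&(z<.152)&(np.hypot(p[...,0]-.608,p[...,1]+.24)<.03)
v,u=np.nonzero(m);print(m.sum(),rect(p[m]))
if len(u): print(rect(rays(f,u,v,.145)))
E
python3 go.py 608 -240 400 -18
```

```text
[[-0.312, 0.919, 0.239, 0.672], [-0.95, -0.302, -0.078, -0.26], [0.001, -0.252, 0.968, 0.384], [0.0, 0.0, 0.0, 1.0]] [ 0.60840308 -0.24043641  0.40358497]
602 (array([ 608.3, -242.5]), array([11.4, 30.1]), 71.5)
(array([ 609.7, -243. ]), array([11.2, 32.7]), 71.8)
t 2.25 pos [ 608.4 -240.4  403.6] yaw -18.23 tilt [1.8e+02 9.0e-02] F [-0.7 -1.3 -0.7] w 0.0878
offset cm [-0.05 -0.03  0.36] turn -0.23
```

View pics/w1.png

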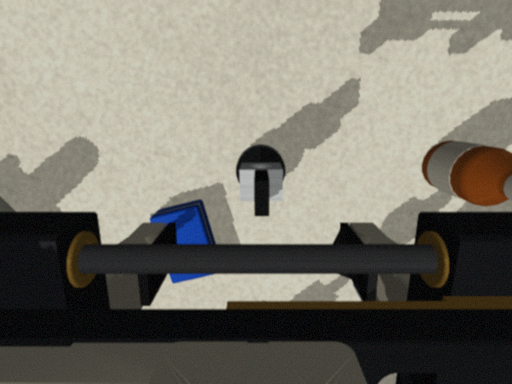

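Wrist view: the lamp's tab at (261,195) over the round head at (260,165), square to the jaws; bottle (470,172) and box (185,240) are clear of the fingers.

{"method": "send_rows", "body": {
  "motion": [
    {"offset": [0, 0.1, 4], "turn": 0},
    {"offset": [0, 0.1, 7], "turn": 0},
    {"offset": [0, 0.1, 9.5], "turn": 0},
    {"offset": [0, 0.1, 11], "turn": 0},
    {"offset": [0, 0.1, 11.7], "turn": 0},
    {"offset": [0, 0.1, 11.7], "turn": 0}
  ]
}}

```text
t: 2.85
eef_pos: [0.6062, -0.2437, 0.2867]
ee_rot: [3.141, 0.002, -0.322]
force: [0.1, -0.2, -0.7]
width: 0.0874
```

{"method": "send_rows", "body": {
  "motion": [
    {"offset": [0, 0, 0], "turn": 0},
    {"offset": [0, 0, 0], "turn": 0},
    {"offset": [0, 0, 0], "turn": 0},
    {"offset": [0, 0, 0], "turn": 0},
    {"offset": [0, 0, 0], "turn": 0},
    {"offset": [0, 0, 0], "turn": 0},
    {"offset": [0, 0, 0], "turn": 0}
  ],
  "hand": -1,
  "squeeze": 30
}}

```text
t: 3.55
eef_pos: [0.6068, -0.2432, 0.2877]
ee_rot: [-3.142, -0.0, -0.321]
force: [-0.1, 0.3, 0.0]
width: 0.0374
```

```bash
python3 go.py 608 -240 387 -70.7
```

```text
t 3.55 pos [ 606.8 -243.2  287.7] yaw -18.39 tilt [-180.   -0.] F [-0.1  0.3  0. ] w 0.0374
offset cm [ 0.02 -0.35 -9.93] turn 52.31
```

{"method": "send_rows", "body": {
  "motion": [
    {"offset": [0, 0, 0], "turn": 0},
    {"offset": [0, 0, 0], "turn": 0},
    {"offset": [0, 0, 0], "turn": 0},
    {"offset": [0, 0, 0], "turn": 0},
    {"offset": [0, 0, 0], "turn": 0},
    {"offset": [0, 0, 0], "turn": 0}
  ]
}}

```text
t: 4.15
eef_pos: [0.6067, -0.2432, 0.2874]
ee_rot: [-3.141, 0.0, -0.321]
force: [-0.0, 0.8, -2.5]
width: 0.0113
```

{"method": "send_rows", "body": {
  "motion": [
    {"offset": [0, 0, -1], "turn": 0},
    {"offset": [0, 0, -4], "turn": 0},
    {"offset": [0, 0, -8], "turn": 0},
    {"offset": [0, 0, -10], "turn": 0},
    {"offset": [0, 0, -10], "turn": 0}
  ]
}}

```text
t: 4.65
eef_pos: [0.6074, -0.2436, 0.3923]
ee_rot: [-3.141, -0.007, -0.321]
force: [1.2, 0.0, -3.7]
width: 0.0117
```

```bash
python3 - <<'E'
from station import *
from h import *
P=np.array([.569,.148,np.radians(19.3)])
for y in(-.215,-.155,-.025):print(y,S2W(P,-.085,y))
E
python3 go.py 558.8 -83.1 377 -70.7
```

```text
-0.215 [ 0.55983751 -0.08301093]
-0.155 [ 0.54000665 -0.02638287]
-0.025 [0.49703978 0.09631125]
t 4.65 pos [ 607.4 -243.6  392.3] yaw -18.37 tilt [-179.97   -0.39] F [ 1.2  0.  -3.7] w 0.0117
offset cm [ -9.67 -13.7    1.53] turn 52.33
```

{"method": "send_rows", "body": {
  "motion": [
    {"offset": [-1.5, -2.1, 0], "turn": 7},
    {"offset": [-3, -4.3, 0], "turn": 15},
    {"offset": [-4.5, -6.5, 0], "turn": 23},
    {"offset": [-6, -8.7, 0.5], "turn": 31},
    {"offset": [-7.5, -10.9, 1], "turn": 39},
    {"offset": [-8.7, -12.6, 1], "turn": 46},
    {"offset": [-9.6, -13.7, 1], "turn": 52.3},
    {"offset": [-9.6, -13.7, 1], "turn": 52.3}
  ]
}}

```text
t: 5.45
eef_pos: [0.5579, -0.0817, 0.3769]
ee_rot: [3.14, 0.001, -1.235]
force: [-0.3, -0.5, -3.5]
width: 0.0118
```

```bash
python3 go.py 559.8 -83 377.4 -70.7;  python3 - <<'E'
from station import *
from h import *
fs=[grab_frame(n) for n in("scene","side","wrist")]
for n,f in zip(("scene1","side1","wrist1"),fs):np.savez(n+".npz",**f)
a=fs[0]["frame"][150:270,200:360];b=fs[1]["frame"][120:260,180:300]
cv2.imwrite("pics/c1.png",np.hstack([cv2.resize(a,(480,360)),cv2.resize(b,(309,360))]))
P=np.array([.569,.148,np.radians(19.3)])
for f in fs:
    p=cloud(f);q=p.reshape(-1,3);c,s=np.cos(P[2]),np.sin(P[2]);d=q[:,:2]-P[:2];l=np.c_[c*d[:,0]+s*d[:,1],-s*d[:,0]+c*d[:,1]]
    k=(abs(l[:,0]+.085)<.04)&(abs(l[:,1]+.215)<.04)
    b=k&(q[:,2]>.155)&(q[:,2]<.187)
    h=k&(q[:,2]>.085)&(q[:,2]<.13)
    t=k&(q[:,2]>.187)&(q[:,2]<.25)
    for nm,m in(("block",b),("head",h)):
        if m.sum()>20: print(nm,m.sum(),rect(l[m]),q[m][:,2].min().round(4),q[m][:,2].max().round(4))
E
```

```text
t 5.45 pos [557.9 -81.7 376.9] yaw -70.76 tilt [1.7991e+02 5.0000e-02] F [-0.3 -0.5 -3.5] w 0.0118
offset cm [ 0.19 -0.13 -0.05] turn -0.06
block 55 (array([ -68.9, -213.9]), array([28.1,  6.6]), 85.4) 0.1551 0.178
head 272 (array([ -81.9, -215.1]), array([49. , 55.3]), 2.0) 0.0879 0.1282
block 136 (array([ -86. , -213.5]), array([32.5, 38.3]), 89.8) 0.155 0.1869
head 243 (array([ -86.5, -207.6]), array([45.2, 55.6]), 86.5) 0.0903 0.1296
block 888 (array([ -87.4, -228.7]), array([40. ,  6.4]), 0.1) 0.1551 0.187
head 1711 (array([ -87.5, -229.7]), array([56.2, 31.8]), 0.1) 0.0909 0.1264
```

View pics/c1.png

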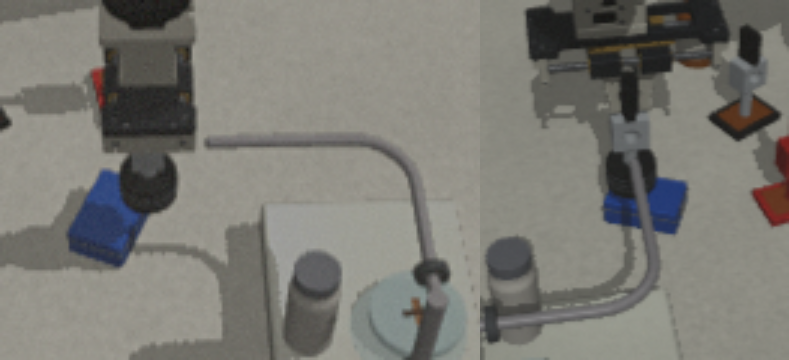

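The crop shows the lamp block at (630,130) in the side half, lined up with the rod tip at (633,155). Stand-frame lateral error is about -1.4 mm; I correct it and thread gently.

{"method": "send_rows", "body": {
  "motion": [
    {"offset": [0, -0.14, 0], "turn": 0},
    {"offset": [-1.5, -0.14, 0], "turn": 0},
    {"offset": [-3, -0.14, 0], "turn": 0},
    {"offset": [-4, -0.14, 0], "turn": 0},
    {"offset": [-5, -0.14, 0], "turn": 0},
    {"offset": [-6, -0.14, 0], "turn": 0},
    {"offset": [-7, -0.14, 0], "turn": 0},
    {"offset": [-7, -0.14, 0], "turn": 0}
  ]
}}

```text
t: 6.4
eef_pos: [0.5367, -0.0153, 0.3778]
ee_rot: [-3.141, 0.0, -1.232]
force: [0.4, -0.2, -2.9]
width: 0.0118
```

Run:
```python
from station import *
from h import *
s=get_state();P=[.569,.148,np.radians(19.3)];c,n=np.cos(P[2]),np.sin(P[2]);d=s["eef_pos"][:2]-np.array(P[:2])
print("stand",c*d[0]+n*d[1],-n*d[0]+c*d[1],s["eef_pos"],s["force"],s["moment"],np.degrees(s["ee_rot"]))
fs=[grab_frame(n) for n in("scene","side")]
a=fs[0]["frame"][150:270,200:360];b=fs[1]["frame"][120:260,180:300]
cv2.imwrite("pics/c2.png",np.hstack([cv2.resize(a,(480,360)),cv2.resize(b,(309,360))]))
```

```text
stand -0.08447024882902987 -0.1434019481820068 [ 0.53667331 -0.01526153  0.37782178] [ 0.41545358 -0.15378086 -2.91171608] [-0.08223342  0.12725046  0.0458436 ] [-1.79983206e+02  9.41065157e-03 -7.06152543e+01]
```

View pics/c2.png

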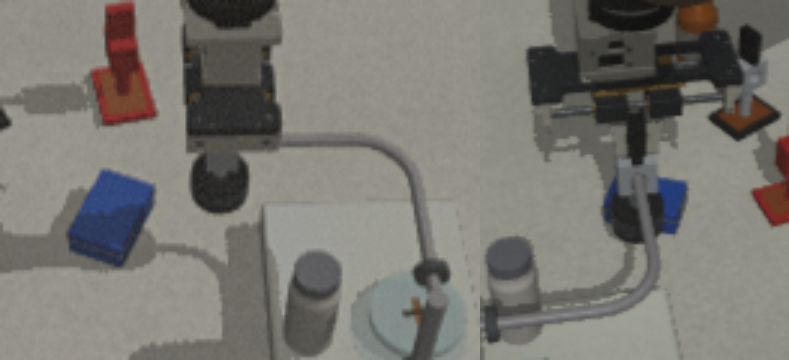

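Threaded: the side half shows the rod entering the block at (637,175), with no contact force. Continue to the start of the bend.

{"method": "send_rows", "body": {
  "motion": [
    {"offset": [-2, 0.05, 0.05], "turn": 0},
    {"offset": [-4, 0.05, 0.05], "turn": 0},
    {"offset": [-6, 0.05, 0.05], "turn": 0},
    {"offset": [-8, 0.05, 0.05], "turn": 0},
    {"offset": [-10, 0.05, 0.05], "turn": 0},
    {"offset": [-11, 0.05, 0.05], "turn": 0},
    {"offset": [-11.8, 0.05, 0.05], "turn": 0},
    {"offset": [-11.8, 0.05, 0.05], "turn": 0}
  ]
}}

```text
t: 7.3
eef_pos: [0.4976, 0.0951, 0.3772]
ee_rot: [-3.141, -0.0, -1.233]
force: [0.7, 0.1, -2.3]
width: 0.0119
```

```bash
cat > way.py <<'E'
# way.py a0 "stand x,y,yaw_off" ... : from present pose, offsets for list of arc angles (deg from bend start) or s<number> mm along the inner arm
import sys
from station import *
from h import *
s=get_state();P=[.569,.148,np.radians(19.3)];c,n=np.cos(P[2]),np.sin(P[2]);e=np.array(s["eef_pos"]);d=e[:2]-P[:2];w=s["ee_rot"][2]
sx,sy=1e3*(c*d[0]+n*d[1]),1e3*(-n*d[0]+c*d[1])
print("t",round(s["t"],2),"stand",round(sx,1),round(sy,1),"z",(e[2]*1e3).round(1),"yaw",np.degrees(w).round(2),"F stand",np.round([c*s["force"][0]+n*s["force"][1],-n*s["force"][0]+c*s["force"][1],s["force"][2]],1),"M",np.round(s["moment"],2),"w",round(s["width"],4))
R=54.2
for a in sys.argv[1:]:
    if a[0]=="s": x,y,t=float(a[1:]),30,90
    elif a[0]=="o": x,y,t=-85,float(a[1:]),0
    else:
        t=float(a);x=-30-R*np.cos(np.radians(t));y=-25+R*np.sin(np.radians(t))
    W=S2W(P,x/1e3,y/1e3)-e[:2];W*=100
    print(a,np.round([W[0]*np.cos(w)+W[1]*np.sin(w),W[0]*np.sin(w)-W[1]*np.cos(w)],2).tolist(),"turn",round((np.degrees(w)-(-70.7-t)+180)%360-180,1))
E
python3 way.py 7 14 21 28 35 42 49 56
```

```text
t 7.3 stand -84.9 -26.3 z 377.2 yaw -70.65 F stand [ 0.7 -0.1 -2.3] M [-0.05  0.09  0.01] w 0.0119
7 [-0.79, -0.11] turn 7.1
14 [-1.44, -0.23] turn 14.1
21 [-2.07, -0.43] turn 21.1
28 [-2.67, -0.71] turn 28.1
35 [-3.24, -1.05] turn 35.1
42 [-3.75, -1.47] turn 42.1
49 [-4.22, -1.94] turn 49.1
56 [-4.62, -2.46] turn 56.1
```

{"method": "send_rows", "body": {
  "motion": [
    {"offset": [-0.79, -0.11, 0], "turn": 7},
    {"offset": [-1.44, -0.23, 0], "turn": 14},
    {"offset": [-2.07, -0.43, 0], "turn": 21},
    {"offset": [-2.67, -0.71, 0], "turn": 28},
    {"offset": [-3.24, -1.05, 0], "turn": 35},
    {"offset": [-3.75, -1.47, 0], "turn": 42},
    {"offset": [-4.22, -1.94, 0], "turn": 49},
    {"offset": [-4.22, -1.94, 0], "turn": 49}
  ]
}}

```text
t: 8.1
eef_pos: [0.5025, 0.1409, 0.377]
ee_rot: [-3.141, -0.0, -2.091]
force: [0.2, -0.2, -3.7]
width: 0.0122
```

```bash
python3 way.py 49 56 63 70 77 84 90 s-28
```

```text
t 8.1 stand -65.1 15.3 z 377.0 yaw -119.81 F stand [ 0.1 -0.2 -3.7] M [-0.02  0.08  0.02] w 0.0122
49 [-0.01, 0.08] turn -0.1
56 [-0.67, 0.04] turn 6.9
63 [-1.32, -0.08] turn 13.9
70 [-1.95, -0.28] turn 20.9
77 [-2.55, -0.55] turn 27.9
84 [-3.12, -0.9] turn 34.9
90 [-3.57, -1.25] turn 40.9
s-28 [-3.77, -1.32] turn 40.9
```

{"method": "send_rows", "body": {
  "motion": [
    {"offset": [-0.67, 0.04, 0], "turn": 6.9},
    {"offset": [-1.32, -0.08, 0], "turn": 13.9},
    {"offset": [-1.95, -0.28, 0], "turn": 20.9},
    {"offset": [-2.55, -0.55, 0], "turn": 27.9},
    {"offset": [-3.12, -0.9, 0], "turn": 34.9},
    {"offset": [-3.57, -1.25, 0], "turn": 40.9},
    {"offset": [-3.77, -1.34, 0], "turn": 40.9},
    {"offset": [-3.77, -1.34, 0], "turn": 40.9}
  ]
}}

```text
t: 8.9
eef_pos: [0.5324, 0.1667, 0.3769]
ee_rot: [-3.141, -0.0, -2.798]
force: [0.2, -0.2, -3.3]
width: 0.0117
```

```bash
python3 way.py s-20 s20 s35 s40 s45
```

```text
t 8.9 stand -28.3 29.8 z 376.9 yaw -160.32 F stand [ 0.1 -0.2 -3.3] M [0.03 0.1  0.01] w 0.0117
s-20 [-0.83, 0.02] turn 0.4
s20 [-4.83, -0.01] turn 0.4
s35 [-6.33, -0.02] turn 0.4
s40 [-6.83, -0.02] turn 0.4
s45 [-7.33, -0.02] turn 0.4
```

{"method": "send_rows", "body": {
  "motion": [
    {"offset": [-1.5, 0, 0], "turn": 0.4},
    {"offset": [-3, 0, 0], "turn": 0.4},
    {"offset": [-4.5, 0, 0], "turn": 0.4},
    {"offset": [-5.5, 0, 0], "turn": 0.4},
    {"offset": [-6.3, 0, 0.1], "turn": 0.4},
    {"offset": [-6.8, 0, 0.2], "turn": 0.4},
    {"offset": [-6.9, 0, 0.3], "turn": 0.4},
    {"offset": [-6.9, 0, 0.3], "turn": 0.4}
  ]
}}

```text
t: 9.7
eef_pos: [0.5972, 0.1899, 0.3741]
ee_rot: [-3.142, -0.0, -2.809]
force: [-0.4, -0.0, -3.5]
width: 0.0121
```

{"method": "send_rows", "body": {
  "motion": [
    {"offset": [-0.1, 0, 0], "turn": 0},
    {"offset": [-0.2, 0, 0], "turn": 0},
    {"offset": [-0.3, 0, 0], "turn": 0},
    {"offset": [-0.3, 0, 0], "turn": 0}
  ]
}}

```text
t: 10.1
eef_pos: [0.6002, 0.191, 0.3742]
ee_rot: [3.142, 0.0, -2.81]
force: [-0.0, 0.4, -3.7]
width: 0.0114
```

```bash
python3 way.py s45
```

```text
t 10.1 stand 43.6 30.3 z 374.2 yaw -160.99 F stand [ 0.1  0.4 -3.7] M [-0.05 -0.03 -0.01] w 0.0114
s45 [-0.14, -0.03] turn -0.3
```

{"method": "send_rows", "body": {
  "motion": [
    {"offset": [-0.1, 0, 0], "turn": 0},
    {"offset": [-0.2, 0, 0], "turn": 0},
    {"offset": [-0.25, 0, 0], "turn": 0},
    {"offset": [-0.25, 0, 0], "turn": 0}
  ]
}}

```text
t: 10.5
eef_pos: [0.6026, 0.1918, 0.3741]
ee_rot: [-3.142, 0.0, -2.81]
force: [0.1, 0.4, -3.3]
width: 0.0117
```

```bash
python3 way.py s45
```

```text
t 10.5 stand 46.2 30.3 z 374.1 yaw -160.99 F stand [ 0.2  0.3 -3.3] M [-0.06 -0.05 -0.  ] w 0.0117
s45 [0.12, -0.03] turn -0.3
```

{"method": "send_rows", "body": {
  "motion": [
    {"offset": [-0.1, 0, 0], "turn": 0},
    {"offset": [-0.15, 0, 0], "turn": 0},
    {"offset": [-0.15, 0, 0], "turn": 0}
  ]
}}

```text
t: 10.8
eef_pos: [0.604, 0.1923, 0.3742]
ee_rot: [-3.142, -0.0, -2.81]
force: [0.2, -0.3, -3.7]
width: 0.0121
```

```bash
python3 way.py s45
```

```text
t 10.8 stand 47.7 30.3 z 374.2 yaw -160.99 F stand [ 0.1 -0.3 -3.7] M [-0.01  0.01 -0.  ] w 0.0121
s45 [0.27, -0.03] turn -0.3
```

{"method": "send_rows", "body": {
  "motion": [
    {"offset": [-0.1, 0, 0], "turn": 0},
    {"offset": [-0.15, 0, 0], "turn": 0},
    {"offset": [-0.15, 0, 0], "turn": 0}
  ]
}}

```text
t: 11.1
eef_pos: [0.6048, 0.1926, 0.374]
ee_rot: [-3.141, -0.002, -2.81]
force: [-5.8, -1.2, -0.0]
width: 0.0119
```

```bash
python3 way.py s45
python3 - <<'E'
from station import *
from h import *
f=grab_frame("scene")["frame"];g=grab_frame("side")["frame"];w=grab_frame("wrist")["frame"]
cv2.imwrite("pics/c3.png",np.vstack([np.hstack([cv2.resize(f[200:290,290:390],(400,360)),cv2.resize(g[200:290,160:260],(400,360))])]))
cv2.imwrite("pics/w3.png",w)
E
```

```text
t 11.1 stand 48.5 30.2 z 374.0 yaw -160.99 F stand [-5.9  0.8 -0. ] M [-0.35  2.03  0.03] w 0.0119
s45 [0.35, -0.02] turn -0.3
```

View pics/c3.png

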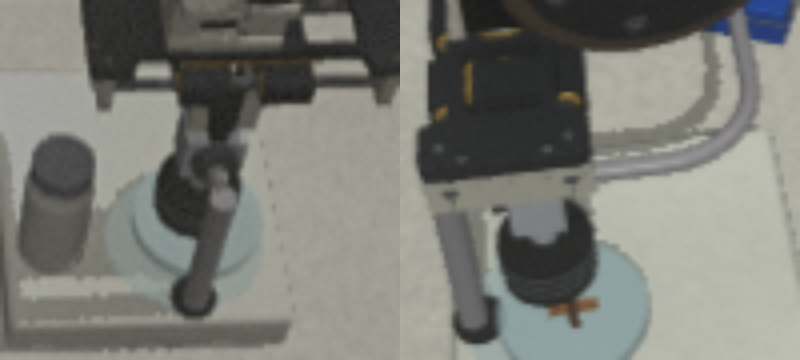

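Collar contact: -5.9 N along stand x, with the block at the collar in the crop (215,160). Lower onto the rod and release.

{"method": "send_rows", "body": {
  "motion": [
    {"offset": [0, 0, 0.05], "turn": 0},
    {"offset": [0, 0, 0.05], "turn": 0},
    {"offset": [0, 0, 0.05], "turn": 0},
    {"offset": [0, 0, 0.05], "turn": 0},
    {"offset": [0, 0, 0.05], "turn": 0},
    {"offset": [0, 0, 0.05], "turn": 0}
  ],
  "hand": 0
}}

```text
t: 11.85
eef_pos: [0.6054, 0.1928, 0.3737]
ee_rot: [-3.142, 0.0, -2.81]
force: [0.2, -0.1, -0.1]
width: 0.0432
```

{"method": "send_rows", "body": {
  "motion": [
    {"offset": [0, 0, -2], "turn": 0},
    {"offset": [0, 0, -5], "turn": 0},
    {"offset": [0, 0, -9], "turn": 0},
    {"offset": [0, 0, -9], "turn": 0}
  ]
}}

```text
t: 12.25
eef_pos: [0.6063, 0.1929, 0.4701]
ee_rot: [3.141, 0.01, -2.809]
force: [1.1, 0.7, -0.3]
width: 0.0443
```

```bash
python3 way.py s45
cat > chk.py <<'E'
from station import *
from h import *
import sys
P=np.array([.569,.148,np.radians(19.3)]);c,s=np.cos(P[2]),np.sin(P[2])
cx,cy=float(sys.argv[1])/1e3,float(sys.argv[2])/1e3
for n in("scene","side","wrist"):
    f=grab_frame(n);np.savez(n+sys.argv[3]+".npz",**f)
    q=cloud(f).reshape(-1,3);d=q[:,:2]-P[:2];l=np.c_[c*d[:,0]+s*d[:,1],-s*d[:,0]+c*d[:,1]]
    k=(abs(l[:,0]-cx)<.032)&(abs(l[:,1]-cy)<.032)
    for nm,a,b in(("head",.085,.122),("block",.15,.187),("tab",.2,.235)):
        m=k&(q[:,2]>a)&(q[:,2]<b)
        if m.sum()>20: print(n,nm,m.sum(),rect(l[m]),"z",np.percentile(q[m][:,2],[1,99]).round(4))
E
python3 chk.py 45 30 2
```

```text
t 12.25 stand 50.1 30.0 z 470.1 yaw -160.96 F stand [ 1.2  0.3 -0.3] M [ 0.05 -0.02 -0.04] w 0.0443
s45 [0.51, -0.0] turn -0.3
scene head 169 (array([52.4, 26.4]), array([56.3, 41.3]), 63.3) z [0.0869 0.1219]
scene block 199 (array([44.8, 30.1]), array([62.9, 40.7]), 0.0) z [0.1531 0.1869]
scene tab 106 (array([44.5, 30.4]), array([13.2, 32.6]), 89.7) z [0.2009 0.2344]
side head 372 (array([44.2, 35.4]), array([56.8, 51.8]), 14.9) z [0.088  0.1219]
side block 289 (array([44.6, 35.7]), array([62.9, 37.5]), 13.3) z [0.1514 0.1868]
side tab 197 (array([45.3, 32.1]), array([30.2, 13.4]), 1.9) z [0.2006 0.2342]
wrist head 545 (array([35.7, 30. ]), array([56. , 38.3]), 89.8) z [0.0994 0.122 ]
wrist block 1202 (array([41.3, 30.3]), array([40. , 56.2]), 89.7) z [0.1518 0.187 ]
wrist tab 799 (array([44.4, 30.3]), array([11.8, 30.8]), 89.5) z [0.2035 0.2335]
```

```bash
python3 - <<'E'
from h import *
s=load("side2")["frame"];w=load("wrist2")["frame"];c=load("scene2")["frame"]
cv2.imwrite("pics/c4.png",np.hstack([cv2.resize(s[195:285,165:245],(266,300)),cv2.resize(c[200:290,300:380],(266,300)),cv2.resize(w[60:260,180:340],(240,300))]))
E
python3 go.py 453 -324 440 -36
```

```text
t 12.4 pos [605.1 192.8 463.5] yaw -160.99 tilt [1.7997e+02 1.0000e-02] F [-0.2 -0.2 -1.4] w 0.0436
offset cm [ 31.21 -43.9    2.35] turn -124.99
```

View pics/c4.png

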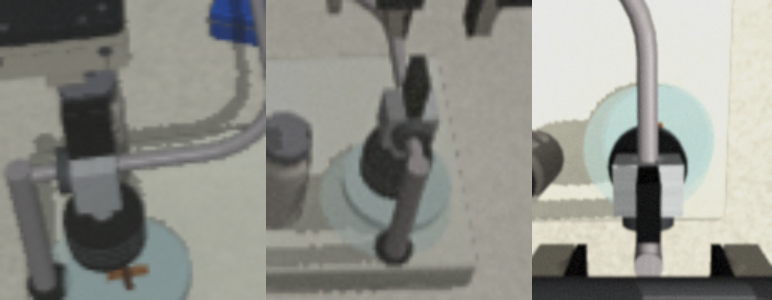

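Left view: the lamp block at (95,185) sits flush on the collar at (68,170), hanging upright. Now the filter.

{"method": "send_rows", "body": {
  "motion": [
    {"offset": [2, -2.8, 0], "turn": -8},
    {"offset": [4, -5.6, 0], "turn": -16},
    {"offset": [6, -8.4, 0], "turn": -24},
    {"offset": [8, -11.2, 0], "turn": -32},
    {"offset": [10, -14, 0], "turn": -40},
    {"offset": [12, -16.8, 0], "turn": -48},
    {"offset": [14, -19.6, 0], "turn": -56},
    {"offset": [16, -22.4, 0], "turn": -64}
  ],
  "hand": 1
}}

```text
t: 13.2
eef_pos: [0.5262, -0.0723, 0.4624]
ee_rot: [3.14, -0.0, -1.687]
force: [0.4, 0.0, -0.2]
width: 0.0874
```

```bash
python3 go.py 453 -324 405 -36
```

```text
t 13.2 pos [526.2 -72.3 462.4] yaw -96.66 tilt [ 1.7988e+02 -3.0000e-02] F [ 0.4  0.  -0.2] w 0.0874
offset cm [25.84  4.35  5.74] turn -60.66
```

{"method": "send_rows", "body": {
  "motion": [
    {"offset": [3.5, 0.6, 0.5], "turn": -8},
    {"offset": [7, 1.2, 1], "turn": -16},
    {"offset": [11, 1.8, 2], "turn": -24},
    {"offset": [15, 2.5, 3], "turn": -32},
    {"offset": [19, 3.2, 4], "turn": -40},
    {"offset": [23, 3.8, 5], "turn": -48},
    {"offset": [25.8, 4.4, 5.7], "turn": -56},
    {"offset": [25.8, 4.4, 5.7], "turn": -60.6}
  ]
}}

```text
t: 14.0
eef_pos: [0.4502, -0.3242, 0.4037]
ee_rot: [3.14, 0.005, -0.633]
force: [-0.3, 0.6, -0.3]
width: 0.0875
```

```bash
python3 - <<'E'
from station import *
from h import *
f=grab_frame("wrist");np.savez("w5.npz",**f)
p=cloud(f);z=p[...,2]
m=(z>.13)&(z<.152)&(np.hypot(p[...,0]-.453,p[...,1]+.325)<.035)
v,u=np.nonzero(m);print(m.sum(),rect(p[m]),rect(rays(f,u,v,.145)))
m=(z>.06)&(z<.102)&(np.hypot(p[...,0]-.453,p[...,1]+.325)<.035);print(m.sum(),rect(p[m]))
w=cv2.imwrite("pics/w5.png",f["frame"])
E
python3 go.py 453 -324 288 -36
```

```text
605 (array([ 452.5, -328.6]), array([12. , 30.2]), 48.9) (array([ 453.5, -329.5]), array([12. , 32.7]), 49.1)
1138 (array([ 452.4, -328.6]), array([40.1, 30.6]), 49.4)
t 14.05 pos [ 450.8 -323.3  404.4] yaw -36.08 tilt [179.93   0.22] F [-0.   0.2 -0.3] w 0.088
offset cm [ 0.22 -0.07 11.64] turn -0.08
```

View pics/w5.png

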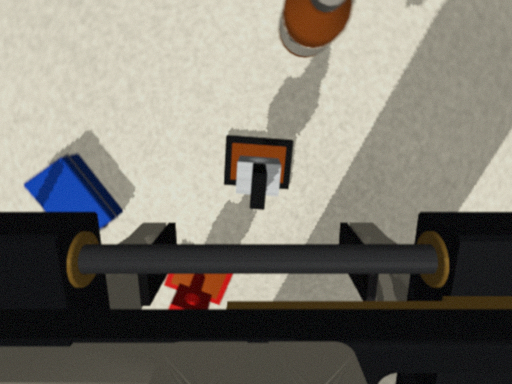

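Wrist view: filter tab at (258,185) over the amber pane and black frame; the red look-alike at (195,290) is clear of the fingers. Filter bore yaw is about -41°, so turn +4.9 and grasp.

{"method": "send_rows", "body": {
  "motion": [
    {"offset": [0.35, 0.2, 3], "turn": 4.9},
    {"offset": [0.35, 0.2, 6], "turn": 4.9},
    {"offset": [0.35, 0.2, 9], "turn": 4.9},
    {"offset": [0.35, 0.2, 11], "turn": 4.9},
    {"offset": [0.35, 0.2, 11.6], "turn": 4.9},
    {"offset": [0.35, 0.2, 11.6], "turn": 4.9}
  ]
}}

```text
t: 14.65
eef_pos: [0.4535, -0.3252, 0.2896]
ee_rot: [3.14, 0.002, -0.721]
force: [-0.0, 0.8, -0.7]
width: 0.0878
```

{"method": "send_rows", "body": {
  "motion": [
    {"offset": [0, 0, 0], "turn": 0},
    {"offset": [0, 0, 0], "turn": 0},
    {"offset": [0, 0, 0], "turn": 0},
    {"offset": [0, 0, 0], "turn": 0},
    {"offset": [0, 0, 0], "turn": 0},
    {"offset": [0, 0, 0], "turn": 0},
    {"offset": [0, 0, 0], "turn": 0},
    {"offset": [0, 0, 0], "turn": 0}
  ],
  "hand": -1
}}

```text
t: 15.45
eef_pos: [0.4536, -0.3255, 0.2906]
ee_rot: [3.142, 0.0, -0.721]
force: [-1.4, -0.8, 0.1]
width: 0.0294
```

{"method": "send_rows", "body": {
  "motion": [
    {"offset": [0, 0, 0], "turn": 0},
    {"offset": [0, 0, 0], "turn": 0},
    {"offset": [0, 0, 0], "turn": 0},
    {"offset": [0, 0, 0], "turn": 0},
    {"offset": [0, 0, 0], "turn": 0}
  ]
}}

```text
t: 15.95
eef_pos: [0.4534, -0.3254, 0.2903]
ee_rot: [3.141, 0.001, -0.721]
force: [0.9, -0.3, -3.6]
width: 0.0121
```

```bash
python3 go.py 453 -324 387 -41
```

```text
t 15.95 pos [ 453.4 -325.4  290.3] yaw -41.3 tilt [1.7999e+02 5.0000e-02] F [ 0.9 -0.3 -3.6] w 0.0121
offset cm [-0.13 -0.08 -9.67] turn -0.3
```

{"method": "send_rows", "body": {
  "motion": [
    {"offset": [0, 0, -1], "turn": 0},
    {"offset": [0, 0, -4], "turn": 0},
    {"offset": [0, 0, -8], "turn": 0},
    {"offset": [0, 0, -10], "turn": 0},
    {"offset": [0, 0, -10], "turn": 0}
  ]
}}

```text
t: 16.45
eef_pos: [0.4543, -0.3259, 0.395]
ee_rot: [-3.14, -0.007, -0.72]
force: [0.5, -0.8, -2.9]
width: 0.0122
```

```bash
python3 go.py 559.8 -83 380.3 -70.7
```

```text
t 16.45 pos [ 454.3 -325.9  395. ] yaw -41.26 tilt [-179.88   -0.38] F [ 0.5 -0.8 -2.9] w 0.0122
offset cm [ -8.09 -25.22   1.47] turn 29.44
```

{"method": "send_rows", "body": {
  "motion": [
    {"offset": [-1.2, -3.6, 0], "turn": 5},
    {"offset": [-2.4, -7.4, 0], "turn": 10},
    {"offset": [-3.7, -11.5, 0], "turn": 15},
    {"offset": [-5, -15.6, 0], "turn": 20},
    {"offset": [-6.3, -19.6, 0.5], "turn": 25},
    {"offset": [-7.5, -23.4, 1], "turn": 29.4},
    {"offset": [-8.1, -25.2, 1], "turn": 29.4},
    {"offset": [-8.1, -25.2, 1], "turn": 29.4}
  ]
}}

```text
t: 17.25
eef_pos: [0.5597, -0.0806, 0.3796]
ee_rot: [3.14, 0.001, -1.23]
force: [-0.6, -0.2, -4.4]
width: 0.012
```

```bash
python3 way.py o-213 o-145 o-90;python3 chk.py -85 -215 6
python3 - <<'E'
from h import *
s=load("side6")["frame"];c=load("scene6")["frame"]
cv2.imwrite("pics/c6.png",np.hstack([cv2.resize(c[150:270,200:360],(480,360)),cv2.resize(s[120:260,180:300],(309,360))]))
E
```

```text
t 17.25 stand -84.4 -212.7 z 379.6 yaw -70.47 F stand [-0.6 -0.  -4.4] M [0.32 0.15 0.01] w 0.012
o-213 [0.03, 0.06] turn 0.2
o-145 [-6.77, 0.04] turn 0.2
o-90 [-12.27, 0.01] turn 0.2
scene head 306 (array([ -84.8, -212.5]), array([56.5, 63.5]), 89.8) z [0.0959 0.1185]
scene block 68 (array([ -66.7, -213.9]), array([28.1,  6.9]), 88.1) z [0.1508 0.1806]
side head 271 (array([ -84.9, -214.4]), array([63.6, 62.5]), 0.0) z [0.0918 0.1163]
side block 158 (array([ -85.4, -211.5]), array([30.3, 40.6]), 86.3) z [0.1503 0.1867]
side tab 165 (array([ -85.4, -210.2]), array([45.7, 27.4]), 7.6) z [0.2012 0.2349]
wrist head 2629 (array([ -85. , -221.5]), array([63.9, 47.8]), 0.1) z [0.0967 0.1094]
wrist block 939 (array([ -87.4, -227.6]), array([ 6.8, 40. ]), 89.6) z [0.1503 0.1866]
wrist tab 1600 (array([ -83.8, -217.5]), array([31.8, 29.8]), 66.5) z [0.2014 0.235 ]
```

View pics/c6.png

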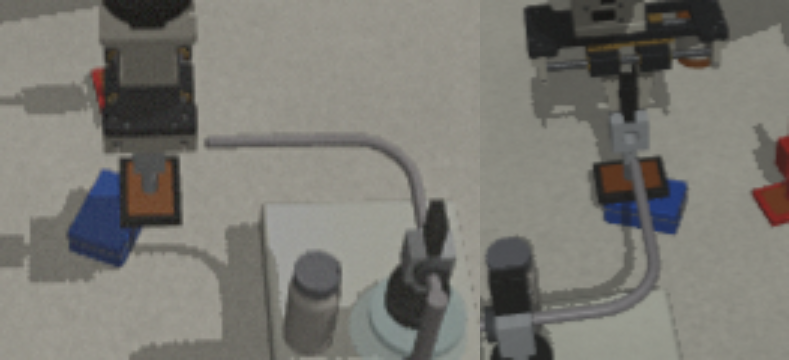

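Aligned again: filter block at (630,132) in front of the rod tip at (630,155); the lamp is still at the collar. Thread it to mid-arm.

{"method": "send_rows", "body": {
  "motion": [
    {"offset": [-1.5, 0.04, 0], "turn": 0.2},
    {"offset": [-3, 0.04, 0], "turn": 0.2},
    {"offset": [-4, 0.04, 0], "turn": 0.2},
    {"offset": [-5, 0.04, 0], "turn": 0.2},
    {"offset": [-6, 0.04, 0], "turn": 0.2},
    {"offset": [-7, 0.04, 0], "turn": 0.2},
    {"offset": [-7, 0.04, 0], "turn": 0.2}
  ]
}}

```text
t: 18.1
eef_pos: [0.5351, -0.0157, 0.3808]
ee_rot: [-3.141, 0.0, -1.236]
force: [-0.3, -0.1, -3.3]
width: 0.0118
```

```bash
python3 way.py o-87
```

```text
t 18.1 stand -86.1 -143.3 z 380.8 yaw -70.82 F stand [-0.3  0.  -3.3] M [ 0.39  0.22 -0.01] w 0.0118
o-87 [-5.63, -0.09] turn -0.1
```

Threaded without contact; slide to y = -87, lower 3.5 mm, release and lift.

{"method": "send_rows", "body": {
  "motion": [
    {"offset": [-1.5, -0.08, 0], "turn": 0},
    {"offset": [-3, -0.08, 0], "turn": 0},
    {"offset": [-4.5, -0.08, 0], "turn": 0},
    {"offset": [-5.6, -0.08, 0], "turn": 0},
    {"offset": [-5.6, -0.08, 0.15], "turn": 0},
    {"offset": [-5.6, -0.08, 0.3], "turn": 0},
    {"offset": [-5.6, -0.08, 0.37], "turn": 0},
    {"offset": [-5.6, -0.08, 0.37], "turn": 0}
  ]
}}

```text
t: 18.9
eef_pos: [0.5181, 0.036, 0.3769]
ee_rot: [3.142, -0.0, -1.238]
force: [-0.2, 0.5, -3.4]
width: 0.0122
```

{"method": "send_rows", "body": {
  "motion": [
    {"offset": [0, 0, 0], "turn": 0},
    {"offset": [0, 0, 0], "turn": 0},
    {"offset": [0, 0, 0], "turn": 0},
    {"offset": [0, 0, 0], "turn": 0},
    {"offset": [0, 0, 0], "turn": 0},
    {"offset": [0, 0, 0], "turn": 0}
  ],
  "hand": 0
}}

```text
t: 19.5
eef_pos: [0.518, 0.0364, 0.3771]
ee_rot: [-3.141, -0.0, -1.237]
force: [0.6, -0.2, -0.2]
width: 0.0433
```

{"method": "send_rows", "body": {
  "motion": [
    {"offset": [0, 0, -1.5], "turn": 0},
    {"offset": [0, 0, -4], "turn": 0},
    {"offset": [0, 0, -8], "turn": 0},
    {"offset": [0, 0, -12], "turn": 0},
    {"offset": [0, 0, -15], "turn": 0},
    {"offset": [0, 0, -15], "turn": 0},
    {"offset": [0, 0, -15], "turn": 0}
  ]
}}

```text
t: 20.2
eef_pos: [0.5178, 0.0364, 0.5273]
ee_rot: [-3.14, 0.001, -1.237]
force: [-0.1, 0.4, 0.1]
width: 0.044
```

```bash
python3 way.py; echo FILTER; python3 chk.py -85 -87 7;echo LAMP; python3 chk.py 45 30 8
python3 - <<'E'
from h import *
s=load("side8")["frame"];c=load("scene8")["frame"]
cv2.imwrite("pics/c7.png",np.hstack([cv2.resize(c[130:290,170:370],(400,320)),cv2.resize(s[100:270,150:330],(339,320))]))
# bystander change
for n in("scene","side"):
    p0,p1=cloud(load(n+"0")),cloud(load(n+"8"))
    for nm,b in(("box",(.549,-.126,.06)),("bottle",(.541,-.437,.045)),("red",(.377,-.17,.05)),("jar",(.6372,.1035,.035)),("dish",(.600,.195,.06))):
        o=[]
        for p in(p0,p1):
            z=p[...,2];lo={"jar":.12,"dish":.046}.get(nm,.012);hi={"jar":.158,"dish":.06}.get(nm,.2)
            m=(np.hypot(p[...,0]-b[0],p[...,1]-b[1])<b[2])&(z>lo)&(z<hi);o.append((m.sum(),np.round(p[m].mean(0)*1000,1)))
        print(n,nm,o)
E
```

```text
t 20.2 stand -85.2 -88.4 z 527.3 yaw -70.89 F stand [0.  0.4 0.1] M [-0.    0.1  -0.02] w 0.044
FILTER
scene head 305 (array([-84.9, -89.6]), array([59.4, 63.5]), 89.1) z [0.0925 0.1166]
scene block 173 (array([-80. , -88.9]), array([59.4, 41.8]), 65.6) z [0.1516 0.1869]
scene tab 122 (array([-87.5, -90.4]), array([29. , 17.4]), 89.4) z [0.2002 0.2341]
side head 342 (array([-85. , -87.8]), array([62. , 63.8]), 90.0) z [0.0889 0.1175]
side block 212 (array([-83.9, -80.3]), array([49.3, 43. ]), 84.0) z [0.1512 0.187 ]
side tab 108 (array([-86.9, -87.6]), array([31.7, 13. ]), 88.7) z [0.2014 0.2328]
wrist head 862 (array([-84.9, -90.3]), array([57.5, 63.9]), 89.3) z [0.0945 0.1002]
wrist block 698 (array([-86.5, -86.9]), array([40.4, 63.7]), 0.3) z [0.1513 0.187 ]
wrist tab 513 (array([-88. , -90.7]), array([30.4, 12.1]), 89.9) z [0.2012 0.2334]
LAMP
scene head 165 (array([52.4, 25.9]), array([56.7, 42.9]), 61.0) z [0.0876 0.1219]
scene block 208 (array([45.7, 30.1]), array([40.8, 62.3]), 89.6) z [0.1517 0.1869]
scene tab 104 (array([44.7, 30.1]), array([31.5, 12.8]), 0.5) z [0.2014 0.2
[... 715 characters left out ...]
])), (np.int64(295), array([643.7, 103. , 145.5]))]
scene dish [(np.int64(586), array([596.1, 192.8,  55.3])), (np.int64(373), array([605.9, 198.3,  55. ]))]
side box [(np.int64(464), array([ 547.5, -116.2,   32.4])), (np.int64(270), array([ 548.3, -120.8,   32.9]))]
side bottle [(np.int64(438), array([ 537.9, -439.8,   71.4])), (np.int64(203), array([ 526.7, -435.4,   53.6]))]
side red [(np.int64(440), array([ 377.1, -167. ,   80. ])), (np.int64(436), array([ 377. , -167. ,   80.8]))]
side jar [(np.int64(358), array([634.5, 110.6, 145.1])), (np.int64(219), array([635.1, 104.4, 151.4]))]
side dish [(np.int64(1101), array([590.3, 200.2,  55.7])), (np.int64(848), array([585.3, 207.4,  55.6]))]
```

View pics/c7.png

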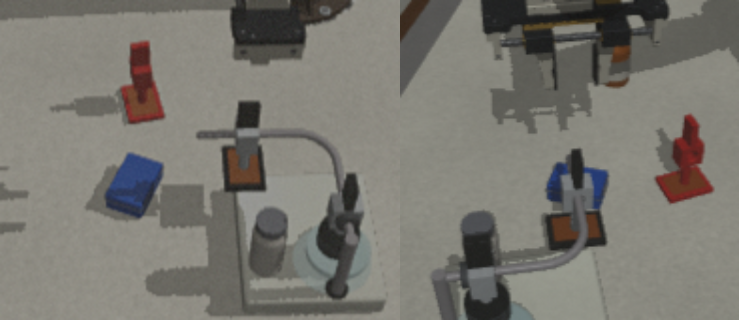

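Both carriers hang as asked: filter block at about (245,140) on the straight arm, lamp at the collar. The drops in pixel counts for the bystanders come from occlusion. Handing in.

```bash
python3 -c "
from station import *
print(job_done())"
```

```text
the job is handed in; nothing more can be done
None
```

Both carriers are on the rod as asked, and I handed the job in at about 20.5 s, with the gripper about 15 cm above them and touching nothing.

- **Lamp:** I threaded it first, slid it round the bend and pushed it along until it met the stop collar (-5.9 N), then let it hang. In the final images its tab centre is at stand x 44.7 (scene camera) and 45.4 (side camera), against 45 when seated. It hangs upright and the block looks flush with the collar.
- **Filter:** I threaded it second, with no contact force, and released it on the straight arm. Its centre is at stand y of about -89 mm, so the block spans roughly -104 to -74. That leaves it clear of both the tip (-155) and the bend (-25).
- **Other objects:** the box, bottle, jar and red look-alike were unchanged to within about 0.5 mm in the scene view. The side view's shifted values for the box, bottle and jar come from parts being hidden. The lamp now partly hides the dish in both views, so I could only judge by eye that it looks undisturbed.

One disagreement: at collar contact the arm read stand x 48.5, 2–3 mm beyond the expected 45–46. I put that down to stand-pose bias or slip in the grip, since the images taken after release put the lamp at 45.

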